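# Eject the stone sample and trap it on the slide

## Task

Press the spring ejector key of the sample reader fully down with one finger and trap the stone chip that shoots out of its pocket with the other finger, so that it stays on the slide beside the key instead of sliding off the low end. The chip must be in its pocket until the key lets it go; do not grasp or lift it, and leave the other things on the bench where they are. Finish while still holding: key down under one finger, chip at rest on the slide against the other.

Things in the scene. Friction and masses are not known exactly. Their poses are not given: they have to be found in the camera images.
- stand: Bench sample reader, fixed: grey base plate 300 x 165 x 12 mm (x -125 to 175, y -65 to 100), white body 110 high at its +x end (x 85 to 170) and a metal slide in front of it on the line y = 0. Origin on the bench, under the front edge of the chip in its pocket; x points up the slide to the body, y to the key side, z up.
- slide_end (a point): Centre of the slide's floor at its open low end (stand x -121, 20 mm above the bench). The slide is a slick straight channel, rising 14 degrees towards stand +x up to x = 73: floor height 50 + 0.249 x mm. 54 mm wide inside; side walls 4 thick stand 10 above the floor. Nothing between slide and key is higher than these walls.
- chip: White marbled quartz chip to eject, 60 (its x, up the slide) x 50 x 20 mm, 0.14 kg. Origin at its underside's centre, axes tilted with the slide. It waits with its low face at stand x = 0 behind a catch 5 mm high, pushed by a spring (1.2 N, stroke 30 mm). Key down: it shoots down the slide in under 0.3 s, so the trapping finger must stand in the slide first.
- ejector (a joint): Travel of the ejector key, m: 0 up, 0.008 fully down; springs back when let go. It needs about 2 N to start and 6 N to reach the bottom; the catch is clear of the chip at about 0.0055.
- key_top (a point): Centre of the top of the ejector key, a flat black level pad 44 (along the stand's x) x 34 mm (y) beside the slide at stand x = -35, y = 68. The top is 57.3 mm above the bench when up, 49.3 fully down. Moves with the key.
- stop_point (a point): Point on the slide's floor, on its centre line, level with the key (stand x = -35, y = 0; 41.3 mm above the bench), 35 mm in front of the waiting chip. A fingertip here at the height of the pressed key's top is 8 mm above the floor and 68 mm from the key's centre, and stops the chip.
- cup_a: open white plastic mixing cup, rim diameter 68, 60 tall (mm); origin at its underside's centre. To be left alone.
- cup_b: open white plastic mixing cup, rim diameter 68, 60 tall (mm); origin at its underside's centre. To be left alone.
- spare_chip: a second white marbled quartz chip, 60 x 50 x 20, lying flat on the bench beside the reader; not the one to eject (mm); origin at its underside's centre. To be left alone.
- tint_a: small grey tint bottle, diameter 40, 100 tall (mm); origin at its underside's centre. To be left alone.
- tint_b: small black tint bottle, diameter 40, 100 tall (mm); origin at its underside's centre. To be left alone.
- knife: filling knife lying on the bench, about 200 long (mm); origin at its underside's centre. To be left alone.
- filler_jar: white jar of filler with grey lid, diameter 80, 80 tall (mm); origin at its underside's centre. To be left alone.
Not all that is in view belongs to the job. What is shaped like the chip but green or yellow is not meant.

How it is judged:
By the outcome, as a careful person would: the job done as asked, in the order asked, and still so for the second after the job is handed in, while the arm keeps its last pose, push and grip.
It also fails if it takes over 32 s, if anything falls off the work surface, if the arm or the gripper's body presses on something with over 40 N, if the wrist force passes 120 N, or if a joint passes its speed limit or range.

## Robot

A 7-joint arm with a two-finger parallel gripper is mounted at the origin on the work surface. World frame = base frame: x ahead of the robot, y to its left, z up, the work surface at z = 0. Lengths are in m, angles in rad, forces in N, time in s.
With the tool pointing down it reaches from about 0.375 to 0.925 m from the base axis. Payload 3.1 kg.
Tool frame: the origin (TCP) lies between the finger pads; the fingertips stand 19 mm ahead of it and the grasp point (between the pads) is the TCP; z points along the fingers, y is the direction in which the jaws open and shut (so a half turn about z gives the same grasp; the last joint's range is limited). The gripper opens to 85 mm and grips with 20 to 120 N. Pads are 22 mm wide; open, the fingers measure 114 mm over their backs; the gripper's body (76 mm by 85 mm) begins 54 mm behind the grasp point. The pads swing forward as they close: fully open they stand 13 mm farther back than shut.
Start: joints at [1.018, 0.383, 0.044, 1.598, -0.018, 1.161, -0.05], TCP at [0.286, -0.584, 0.227] pointing down, gripper open.
Joint ranges: [-2.61, 2.61], [-0.41, 2.15], [-1.48, 1.57], [0, 2.5], [-1.57, 4.71], [0.05, 1.97], [-2.85, 2.85]. Speed limits (rad/s): [2.79, 2.79, 3.14, 3.14, 3.14, 3.14, 3.14].

## Interface

Orientations are given as a unit quaternion [x, y, z, w].
In Python, from bench import move_ptp, movel, move_j, move_gripper, pause, inverse_kinematics, read_camera, camera_params, MotionError, sign_off, look_for, tip_of, read_time_s, read_qpos, read_joint_vel, read_effort, read_eef_pos, read_tcp_rot, read_ft_force, read_ft_torque, read_finger_gap gives the robot as it stands. Calls block until the motion is done:
- move_ptp(position, orientation): joint-space move of the TCP to a pose.
- movel(position, orientation=None, speed=0.15): straight line of the TCP; orientation=None keeps the orientation; speed is the mean speed in m/s.
- move_j(angles): joint-space move.
- move_gripper(opening, effort=None): finger opening in m; effort is the grip in N (None keeps the last); returns when the fingers have stopped.
- pause(seconds).
- inverse_kinematics(position, orientation): joint angles nearest the present ones, or None.
- read_camera(name): name is "scene" or "top"; returns the picture (480x640x3 uint8, red, green, blue); there is no depth.
- camera_params(name): a dict with "K" (3x3 intrinsics, pixels), "camera_from_world" (4x4, takes a point from world to camera coordinates). Camera axes: x right, y down, z forward; pixel columns grow to the right and rows downward; lengths in m; the calibration is good to about 2 mm. A picture is of the moment at which its call begins. camera_params takes no time and is no camera call.
A pose or a line that the arm cannot do raises MotionError and nothing moves.
- sign_off(): hands the job in, once; it reports no verdict.
Trained networks look in the newest picture that a camera, given by its name, has taken for a name from the list of things; names that differ only in an ending like _2 or _b are one class to them, and where a whole thing is asked for, a point or a joint stands for the part that bears it (a point fixed in the world has none). Each returns a list of dicts, best first, with "confidence" (0 to 1); they miss things now and then, are a little off and sometimes report something else, mostly with a low value. They report only what shows in the picture. A call takes as long as a camera call. They do not tell look-alikes from the thing itself.
- look_for(camera, name): "at" ([column, row] in pixels, amid what is visible of it).
- tip_of(camera, name): "at" ([column, row] in pixels: a listed point, or the origin of a listed thing).
Readings, each from a call of its own:
- read_time_s(): time.
- read_qpos(): joint angles.
- read_joint_vel(): joint speeds.
- read_effort(): joint torques, N m.
- read_eef_pos(): TCP position.
- read_tcp_rot(): TCP orientation.
- read_ft_force(): force on the tool from outside, world axes, zero at the start.
- read_ft_torque(): the same for the moment, N m.
- read_finger_gap(): finger opening in m.
Only numpy, scipy, OpenCV 4.12 (cv2) and the standard library are available. Lean on these libraries where they do the work, as an engineer would, in place of code of your own. Each camera call takes 0.05 s, during which the arm holds its last target. There are 200 camera calls.

## Working session

There is one attempt and no reset: what is moved stays moved. The work goes in short steps, each a Python script; the robot and the scene stay as the last script left them, time stands still between calls to the robot, and variables do not carry over. Pictures are saved under pics/ and viewed, about 8 in all and at most 12, crops included, and the job is handed in when it is done.

```bash
mkdir -p pics; ls
python3 - <<'E'
from bench import *
import cv2,numpy as np
print(read_time_s(),read_eef_pos(),read_tcp_rot(),read_finger_gap())
for c in ["scene","top"]:
    im=read_camera(c); cv2.imwrite(f"pics/{c}0.png",im[:,:,::-1])
    p=camera_params(c); print(c,p["K"],p["camera_from_world"])
    for n in ["slide_end","key_top","stop_point","chip"]:
        print(n,[(np.round(d["at"],1).tolist(),round(d["confidence"],2)) for d in tip_of(c,n)][:4])
    for n in ["stand","spare_chip","cup_a","tint_a","knife","filler_jar","ejector"]:
        print("look",n,[(np.round(d["at"],1).tolist(),round(d["confidence"],2)) for d in look_for(c,n)][:4])
E
```

```text
pics
0.0 [ 0.28511367 -0.58308673  0.22608736] [ 9.74250589e-01  2.25464236e-01 -3.61623550e-04 -1.23961843e-03] 0.08552739016120846
scene [[558.22343466   0.         310.03427111]
 [  0.         558.22343466 237.51016195]
 [  0.           0.           1.        ]] [[ 0.23628749  0.97158064 -0.01411658 -0.07618439]
 [ 0.50793933 -0.13588924 -0.8506067  -0.22049228]
 [-0.82835129  0.19381735 -0.52561294  1.74179466]
 [ 0.          0.          0.          1.        ]]
slide_end []
key_top [([274.4, 238.9], 0.54)]
stop_point [([302.6, 246.4], 0.82)]
chip [([362.8, 210.6], 0.72), ([339.4, 316.8], 0.68), ([299.2, 276.7], 0.61)]
look stand [([300.5, 246.2], 0.88), ([363.2, 266.9], 0.71)]
look spare_chip [([361.5, 242.1], 0.77)]
look cup_a [([362.3, 264.1], 0.84), ([369.4, 216.6], 0.65)]
look tint_a [([253.0, 210.7], 0.94), ([244.3, 226.7], 0.83)]
look knife [([525.8, 229.5], 0.97)]
look filler_jar [([115.3, 272.9], 0.78), ([369.4, 215.0], 0.44), ([527.2, 228.9], 0.44), ([302.9, 239.2], 0.21)]
look ejector [([115.0, 273.5], 0.67), ([273.4, 240.9], 0.51)]
top [[466.39920911   0.         319.
[... 165 characters left out ...]
313894 -0.14391254  0.53054563]
 [ 0.14368302  0.01130203 -0.98955922  1.1611233 ]
 [ 0.          0.          0.          1.        ]]
slide_end [([350.6, 212.3], 0.72)]
key_top [([363.2, 247.8], 0.47)]
stop_point [([338.4, 235.8], 0.84)]
chip [([330.6, 163.9], 0.82), ([333.1, 261.1], 0.78), ([257.0, 321.1], 0.69), ([349.4, 210.8], 0.36)]
look stand [([340.2, 270.7], 0.79)]
look spare_chip [([385.0, 291.2], 0.74), ([283.2, 244.1], 0.57)]
look cup_a [([297.3, 202.3], 0.94), ([262.2, 275.6], 0.65)]
look tint_a [([384.4, 289.8], 0.69), ([371.4, 309.7], 0.53)]
look knife [([119.6, 235.6], 0.83)]
look filler_jar [([498.1, 242.9], 0.63)]
look ejector [([365.7, 253.0], 0.7), ([340.9, 270.9], 0.61)]
```

Run:
```python
import cv2
a=cv2.imread("pics/top0.png")[130:350,220:420]; cv2.imwrite("pics/topc.png",cv2.resize(a,None,fx=2.7,fy=2.7,interpolation=cv2.INTER_CUBIC))
```

```text
(no output)
```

View pics/scene0.png

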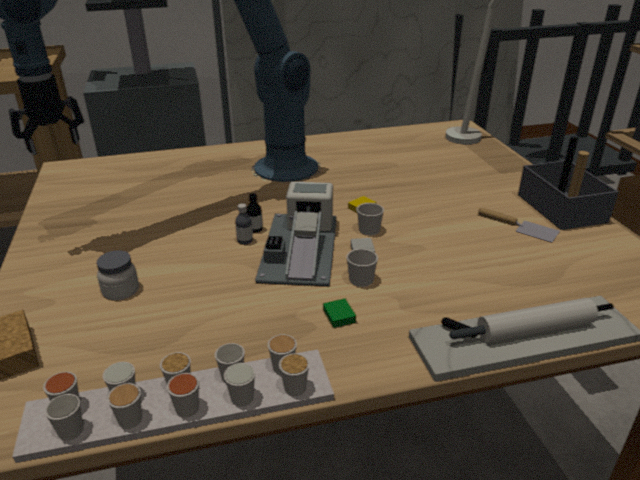

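View pics/topc.png

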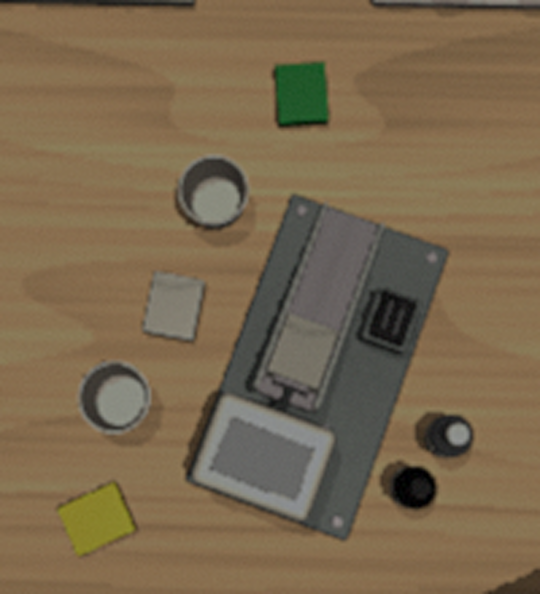

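The top crop shows the reader with its chip in the slide at about top (333,261). The look-alikes are the spare chip (284,243), the green block (331,164) and the yellow block (256,322). The chip in the slide, behind the catch and next to the black key at (364,248), is the one to eject. Next I fit the stand pose and overlay it in both views.

```bash
cat > h.py <<'E'
import numpy as np,cv2
from bench import *
from scipy.optimize import least_squares
def proj(c,P):
    p=camera_params(c);T=p["camera_from_world"];q=np.atleast_2d(P)@T[:3,:3].T+T[:3,3];q=q@p["K"].T;return q[:,:2]/q[:,2:]
def w(pose,L):
    L=np.atleast_2d(L)/1000.;c,s=np.cos(pose[2]),np.sin(pose[2]);return np.c_[pose[0]+c*L[:,0]-s*L[:,1],pose[1]+s*L[:,0]+c*L[:,1],L[:,2]]
def tri(a,b):
    f=lambda X:np.r_[proj("top",X)[0]-a,proj("scene",X)[0]-b]
    return least_squares(f,[.5,0,.05])
E
python3 - <<'E'
from h import *
def cr(x,y): return np.array([220+(x+.5)/2.7-.5,130+(y+.5)/2.7-.5])
for n,a,b in [("key",[363.2,247.8],[274.4,238.9]),("stop",[338.4,235.8],[302.6,246.4])]:
    r=tri(a,b);print(n,r.x.round(4),r.fun.round(2))
L=np.array([[-125,-65,12],[-125,100,12],[175,100,12],[-35,68,57.3],[-35,0,41.3]])
U=np.array([cr(293,195),cr(447,250),cr(346,540),[363.2,247.8],[338.4,235.8]])
f=lambda p:(proj("top",w(p,L))-U).ravel()
best=min((least_squares(f,[.5,0,y]) for y in range(-3,4)),key=lambda r:r.cost)
p=best.x;print(p,best.fun.round(2));np.save("pose0.npy",p)
poly=lambda xs:[(xs[i],xs[(i+1)%len(xs)]) for i in range(len(xs))]
fl=lambda x:50+.249*x
segs=poly([(-125,-65,12),(-125,100,12),(175,100,12),(175,-65,12)])+poly([(-57,51,57.3),(-13,51,57.3),(-13,85,57.3),(-57,85,57.3)])+poly([(-121,-27,fl(-121)+10),(-121,27,fl(-121)+10),(73,27,fl(73)+10),(73,-27,fl(73)+10)])+[((-35,-25,fl(-35)),(-35,25,fl(-35)))]
for c,(x0,y0,x1,y1) in {"top":(270,190,420,350),"scene":(240,170,360,290)}.items():
    im=cv2.cvtColor(read_camera(c),cv2.COLOR_RGB2BGR)[y0:y1,x0:x1];k=5
    im=cv2.convertScaleAbs(cv2.resize(im,None,fx=k,fy=k,interpolation=cv2.INTER_CUBIC),alpha=1.6)[:,:800]
    for a,b in segs:
        q=((proj(c,w(p,[a,b]))-[x0,y0]+.5)*k-.5).round().astype(int);cv2.line(im,q[0].tolist(),q[1].tolist(),(0,0,255),1)
    cv2.imwrite(f"pics/ov_{c}.png",cv2.resize(im,None,fx=.75,fy=.75,interpolation=cv2.INTER_AREA) if im.shape[0]>600 else im)
E
```

```text
key [ 0.5055 -0.1262  0.0591] [0.37 0.08 0.34 0.  ]
stop [ 0.5358 -0.0658  0.0477] [ 1.25  0.3   1.14 -0.03]
[ 0.49724289 -0.05252374 -3.47367831] [-1.13 -1.59  0.48 -0.72 -0.9   0.29  1.13 -0.85  0.38  2.76]
```

View pics/ov_top.png

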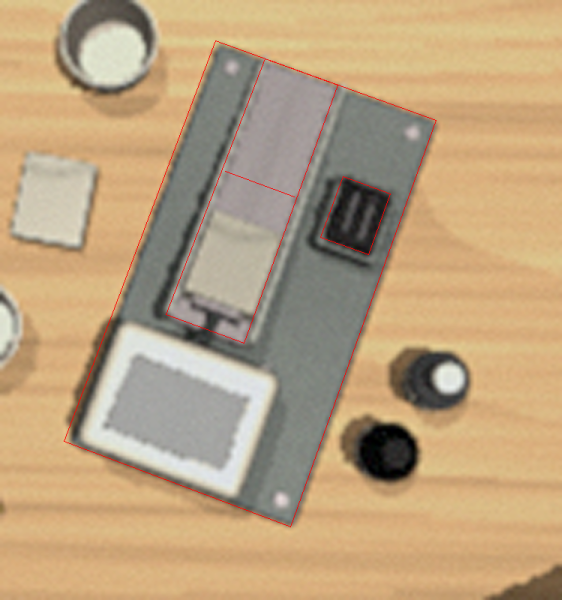

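View pics/ov_scene.png

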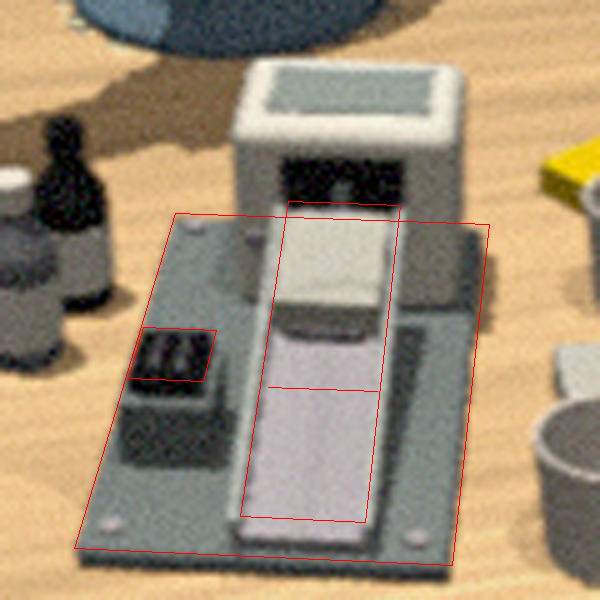

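The overlay lies within about 1 px in the top view. In the scene view the front plate edge should be about 1 px lower. I'll refine with both views and move above the target with the gap set.

```bash
cat >> h.py <<'E'
from scipy.spatial.transform import Rotation as R
def tool(yaw):  # tool z down, tool y along +-stand y; choose by IK closeness
    out=[]
    for s in (1,-1):
        y=s*np.array([-np.sin(yaw),np.cos(yaw),0]);z=np.array([0,0,-1.]);x=np.cross(y,z)
        out.append(R.from_matrix(np.c_[x,y,z]).as_quat())
    return out
E
python3 - <<'E'
from h import *
def cr(x,y): return np.array([220+(x+.5)/2.7-.5,130+(y+.5)/2.7-.5])
t=lambda x,y:[270+x/3.75,190+y/3.75]
s=lambda x,y:[240+x/5-.4,170+y/5-.4]
L=np.array([[-125,-65,12],[-125,100,12],[175,100,12],[-35,68,57.3]])
U=np.array([t(217,41),t(436,120),t(292,526),[363.2,247.8]])
Ls=np.array([[-125,-65,12],[-125,100,12],[175,100,12],[-35,68,57.3]])
Us=np.array([s(450,571),s(82,552),s(176,215),[274.4,238.9]])
f=lambda p:np.r_[proj("top",w(p,L))-U,proj("scene",w(p,Ls))-Us].ravel()
r=least_squares(f,np.load("pose0.npy"),loss="soft_l1");p=r.x;np.save("pose.npy",p);print(p,f(p).reshape(-1,2).round(1).tolist())
q0=read_qpos();pos=w(p,[-35,34,150])[0];print(pos)
for q in tool(p[2]):
    j=inverse_kinematics(pos,q);print(None if j is None else (np.round(j,2),np.abs(np.array(j)-q0).max()))
q=min((q for q in tool(p[2]) if inverse_kinematics(pos,q) is not None),key=lambda q:np.abs(np.array(inverse_kinematics(pos,q))-q0).max())
np.save("q.npy",q)
move_gripper(.054); move_ptp(w(p,[-35,34,220])[0],q); movel(w(p,[-35,34,135])[0],q)
print(read_time_s(),read_eef_pos(),read_finger_gap(),read_ft_force())
for c,(x0,y0,x1,y1) in {"top":(270,190,420,310),"scene":(240,150,360,290)}.items():
    im=cv2.cvtColor(read_camera(c),cv2.COLOR_RGB2BGR)[y0:y1,x0:x1]
    cv2.imwrite(f"pics/a_{c}.png",cv2.convertScaleAbs(cv2.resize(im,None,fx=4,fy=4,interpolation=cv2.INTER_CUBIC),alpha=1.6))
a,b=cv2.imread("pics/a_top.png"),cv2.imread("pics/a_scene.png");b=b[:560]
o=np.zeros((560,1080,3),np.uint8);o[:480,:600]=a;o[:,600:]=b;cv2.imwrite("pics/a.png",cv2.resize(o,(800,415)))
E
```

```text
[ 0.49649558 -0.05257845 -3.47358209] [[-0.8, -0.3], [-0.5, -0.2], [-0.9, 0.0], [1.2, -0.6], [0.4, -1.4], [-1.6, -1.0], [-0.2, -0.5], [-0.4, 1.2]]
[ 0.518503   -0.09612927  0.15      ]
(array([ 0.31,  0.25, -0.23,  1.95,  0.07,  0.94, -1.86]), np.float64(1.8075590423883787))
(array([ 0.6 ,  0.29, -0.56,  1.94,  0.19,  0.96,  1.19]), np.float64(1.2384715674808002))
4.3833 [ 0.51918217 -0.09639073  0.13555246] 0.054073184988648125 [ 0.85322525 -0.59652891  0.28748312]
```

View pics/a.png

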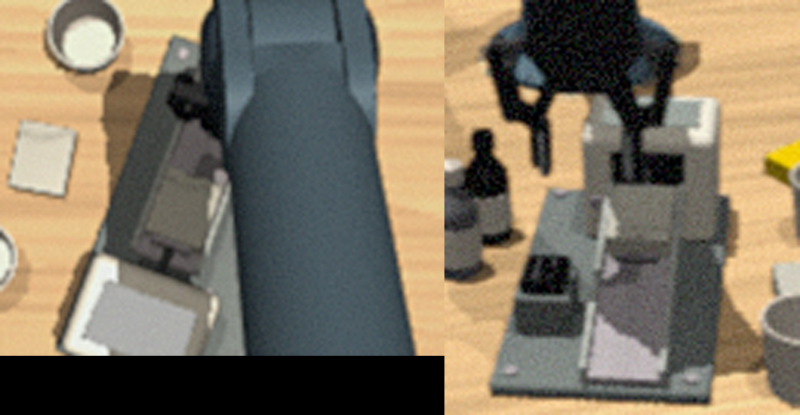

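Both fingertips are above their places and not touching: left tip about scene (274,208), right about (303,212). I'll compare those with the projection, then lower in steps to just above the key.

Run:
```python
from h import *
p=np.load("pose.npy");q=np.load("q.npy")
for z in (110,116.5,124): print(z,proj("scene",w(p,[[-35,68,z],[-35,0,z]])).round(1).tolist())
movel(w(p,[-35,34,90])[0],q,speed=.1)
for z in np.arange(88,79,-1.5):
    movel(w(p,[-35,34,z])[0],q,speed=.05); F=read_ft_force(); print(z,read_eef_pos()[2].round(4),F.round(2))
    if F[2]>2: break
print(read_time_s())
x0,y0,x1,y1=230,170,360,270
im=cv2.cvtColor(read_camera("scene"),cv2.COLOR_RGB2BGR)[y0:y1,x0:x1]
cv2.imwrite("pics/b.png",cv2.convertScaleAbs(cv2.resize(im,None,fx=6,fy=6,interpolation=cv2.INTER_CUBIC),alpha=2))
```

```text
110 [[272.9, 220.0], [303.3, 221.0]]
116.5 [[272.7, 217.4], [303.3, 218.5]]
124 [[272.6, 214.5], [303.2, 215.5]]
88.0 0.0885 [ 0.73 -0.06 -1.23]
86.5 0.0866 [ 0.   -0.47 -0.5 ]
85.0 0.0849 [-0.8   0.58 -0.2 ]
83.5 0.0834 [-0.09  0.79 -0.16]
82.0 0.0819 [ 0.71 -0.11 -0.85]
80.5 0.0804 [-0.4   0.69  0.03]
6.5833
```

View pics/b.png

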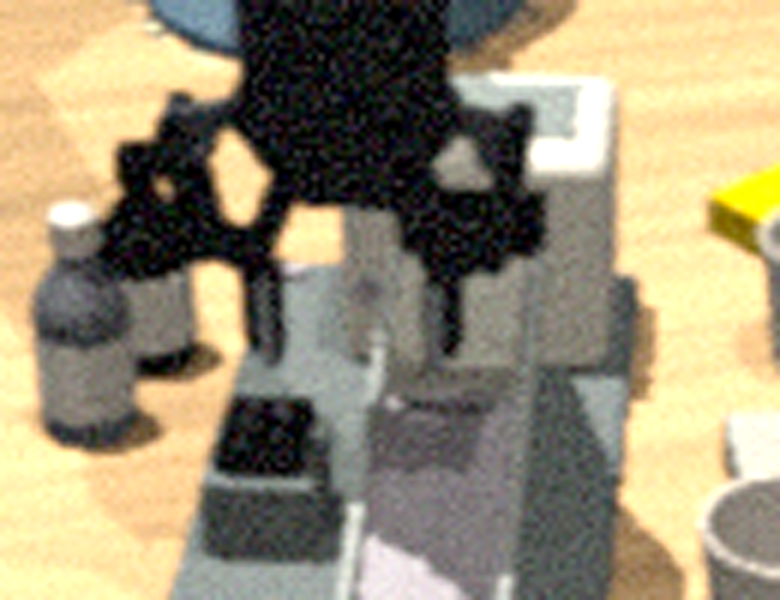

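No contact yet. The tips sit about 9 px higher than the 19 mm figure predicts, because the pads swing back when open. I'll keep descending in force-guarded steps to first contact, then look again before pressing.

Run:
```python
from h import *
p=np.load("pose.npy");q=np.load("q.npy")
z=80.5
while z>58:
    z-=1; movel(w(p,[-35,34,z])[0],q,speed=.05); F=np.mean([read_ft_force() for _ in range(4)],0)
    if F[2]>1.5: break
print(z,read_eef_pos(),w(p,[-35,34,z])[0],F,read_ft_torque(),read_time_s())
for x in(-35,-46):print(proj("scene",w(p,[[x,68,57.3],[x,0,57.3]])).round(1).tolist())
x0,y0,x1,y1=230,170,360,270
im=cv2.cvtColor(read_camera("scene"),cv2.COLOR_RGB2BGR)[y0:y1,x0:x1]
cv2.imwrite("pics/c.png",cv2.convertScaleAbs(cv2.resize(im,None,fx=6,fy=6,interpolation=cv2.INTER_CUBIC),alpha=2.2))
```

```text
57.5 [ 0.51842912 -0.09612775  0.0574263 ] [ 0.518503   -0.09612927  0.0575    ] [ 0.26020373  0.38756424 -0.10706063] [ 0.02567716  0.02719597 -0.01790369] 12.3833
[[274.0, 240.1], [303.8, 241.3]]
[[273.3, 242.7], [303.3, 243.9]]
```

View pics/c.png

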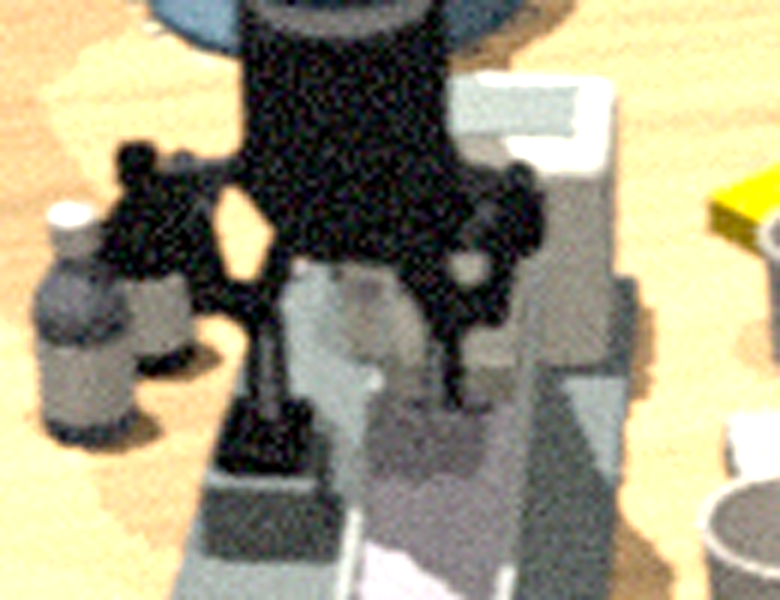

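The left tip is at scene (274.5,239) over the key pad, and the right tip at (305,238) in the slide in front of the chip, still just clear. Now I press down with force guarding.

Run:
```python
from h import *
p=np.load("pose.npy");q=np.load("q.npy")
z=57.5;zc=None
while z>36:
    z-=1; movel(w(p,[-35,34,z])[0],q,speed=.05); F=np.mean([read_ft_force() for _ in range(3)],0)
    print(z,read_eef_pos()[2].round(4),F.round(1))
    if zc is None and F[2]>1.5: zc=z
    if F[2]>11 or np.hypot(F[0],F[1])>8: break
print(zc,read_ft_torque().round(2),read_finger_gap(),read_time_s())
ims=[]
for c,(x0,y0,x1,y1) in {"top":(290,200,390,300),"scene":(240,190,340,290)}.items():
    im=cv2.cvtColor(read_camera(c),cv2.COLOR_RGB2BGR)[y0:y1,x0:x1]
    ims.append(cv2.convertScaleAbs(cv2.resize(im,(400,400) if c=="top" else (400,400),interpolation=cv2.INTER_CUBIC),alpha=2.2))
cv2.imwrite("pics/d.png",np.hstack(ims))
```

```text
56.5 0.0564 [-0.1 -0.4  0.5]
55.5 0.0554 [-0.2  0.3 -0.1]
54.5 0.0544 [-0.7 -0.6  0.4]
53.5 0.0534 [ 0.4  0.6 -0.4]
52.5 0.0524 [-0.1  0.3 -1. ]
51.5 0.0514 [-0.2 -0.3  0.1]
50.5 0.0504 [-0.7 -0.9  0.3]
49.5 0.0497 [-0.3  0.   0.3]
48.5 0.0487 [0.2 0.4 2.2]
47.5 0.0476 [0.2 0.7 1.9]
46.5 0.0466 [ 0.4 -0.1  3.5]
45.5 0.0456 [ 0.8 -0.2  3.5]
44.5 0.0447 [ 0.6 -1.2  4.1]
43.5 0.0438 [-0.7 -0.1  4.6]
42.5 0.0429 [0.2 0.1 5.6]
41.5 0.042 [-1.   0.7  6. ]
40.5 0.0417 [-2.5  1.5 10.3]
39.5 0.0415 [-3.5  0.6 15.8]
48.5 [-0.28  1.06 -0.16] 0.05404930427637072 16.9333
```

View pics/d.png

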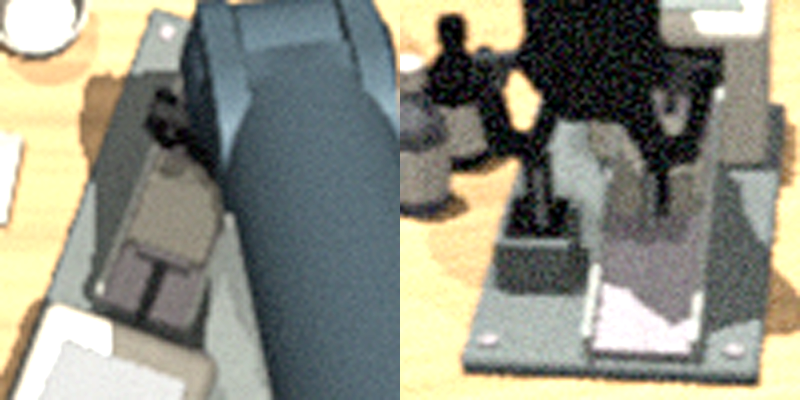

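The force curve shows contact at TCP z 49.7 mm and a hard bottom at 41.7, which is the full 8 mm. In the top view the chip has left its pocket (top ≈(335,250)) and sits in front of the right finger. I'll check that nothing drifts, then hand in.

Run:
```python
from h import *
a={c:read_camera(c).astype(float) for c in("top","scene")}
pause(.7)
b={c:read_camera(c).astype(float) for c in("top","scene")}
for c in a: print(c,np.abs(cv2.GaussianBlur(a[c]-b[c],(0,0),2)).max())
print(tip_of("top","chip"),look_for("top","chip")[:3]); p=np.load("pose.npy")
for x in (0,-24): print(x,proj("top",w(p,[[x+29,0,50+.249*(x+29)]])))
F=np.mean([read_ft_force() for _ in range(5)],0);print(F,read_time_s())
if F[2]>9: sign_off()
```

```text
top 2.0013468709942033
scene 4.20269741951355
[{'at': [257.3, 320.7], 'confidence': 0.81}, {'at': [330.3, 165.0], 'confidence': 0.72}, {'at': [334.9, 253.3], 'confidence': 0.66}, {'at': [334.3, 251.2], 'confidence': 0.43}] [{'at': [334.1, 254.0], 'confidence': 0.94}, {'at': [258.3, 320.2], 'confidence': 0.77}]
0 [[330.2605573  261.59698529]]
-24 [[333.50220824 252.95815989]]
[-3.6195303  -0.58564092 16.62741061] 18.0333
the job is handed in; nothing more can be done
```

The key is held fully down under one finger, and the chip is trapped on the slide against the other. I handed the job in at 18.0 s, with the arm still holding.

- **Key:** contact came at TCP z ≈ 49.7 mm and the hard stop at ≈ 41.7 mm, which is the full 8 mm of travel. The push was steady at about 16.6 N.
- **Chip:** it left its pocket. Its origin was seen at top-camera pixel (334.9, 253.3). The projection for a chip resting on the finger at stand x ≈ -24 is (333.5, 253.0), against (330.3, 261.6) in the pocket.
- **At rest:** pictures 0.7 s apart showed only noise-level changes.
- **Disagreements:** the 19 mm fingertip reach did not hold at the 54 mm opening. The tips were about 8 mm above the TCP instead of ahead of it, so I found the height by contact force. The two-view height for stop_point was also about 6 mm above the stated one, and I did not use it. The key height agreed to about 2 mm.
- **Not checked:** I made no final check of the other things on the bench, but no unexpected contact force showed in the readings I took.

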